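# Zero the desk scale and weigh the spray can

## Task

Weigh the tall slim spray can: first clear the tin off the scale and stand it upright, wholly on the round cork mat, then, with the pan empty, zero the scale by twisting its spring knob clockwise fully to the stop, holding it there for a moment and letting it spring all the way back. After that stand the spray can upright, wholly on the pan. Set things down rather than dropping them, leave the knob alone once the can is on the pan, and leave everything else on the desk where it is.

Things in the scene. Friction and masses are not known exactly. Their poses are not given: they have to be found in the camera images.
- scale: desk scale, fixed to the desk, grey housing 140 (its x) x 250 (its y) x 40 mm high; origin on the desk under the middle of the housing, z up. A square steel pan is on its +y half, a black zero knob on its -y half at (0, -83) mm, a small dark display just behind the knob (+x), up to 43 mm high
- pan_centre (a point): centre of the pan's flat top face, 54 mm above the desk; the pan is 136 x 136 mm, sides along this point's x and y (same axes as the scale)
- knob_grip (a point): point on the knob's upright axis, in the middle of its bar grip, 71 mm above the desk. The point turns with the knob: the bar runs along its x, is 64 mm long, 14 mm wide (its y) and 34 mm high, its top 83 mm above the desk; below the bar is a 54 mm round skirt whose top is 51 mm above the desk. Swinging back, the bar needs a circle of 66 mm free between opened fingers
- zero_knob (a joint): turn of the knob, rad: 0 at rest (bar along the scale's x), grows clockwise seen from above to a hard stop at 1.2. A spring drives it back to 0: 0.05 N m at rest, 0.19 N m at the stop
- tin: food tin, plain cylinder 58 mm across, 72 mm high, standing on the pan at the start; origin at the middle of its underside, z up
- cork_mat: round flat cork mat, 120 mm across, 4 mm thick, fixed to the desk and bare at the start; origin at the middle of its underside
- spray_can: spray can, the tall slim cylinder, 43 mm across (its cap, the top 45 mm, 45 mm across), 149 mm high, standing on the desk; origin at the middle of its underside, z up
- flask: bystander: steel flask, wider and shorter than the can, 65 mm across, 130 mm high; origin at the middle of its underside; leave alone
- mug: bystander: mug 82 x 117 mm with its handle, 91 mm high; origin at the middle of its underside; leave alone
- dropper_bottle: bystander: small dropper bottle 33 mm across, 102 mm high, behind the scale; leave alone
- stapler: bystander: stapler 34 x 130 x 47 mm, behind the scale; leave alone
- glue_tube: bystander: tube of glue 40 x 136 x 28 mm at the back left behind the scale; leave alone
- tape: bystander: roll of masking tape 103 mm across, 25 mm high, lying flat at the back right; leave alone

How it is judged:
By the outcome, as a careful person would: the job done as asked, in the order asked, and still so for the second after the job is handed in, with the robot touching nothing.
It also fails if it takes over 70 s, if anything falls off the work surface, if the arm or the gripper's body presses on something with over 40 N, if the wrist force passes 120 N, or if a joint passes its speed limit or range.

## Robot

A 6-joint arm with a two-finger parallel gripper is mounted at the origin on a cart in front of the work surface, level with it; the furniture and walls round the work are solid. World frame = base frame: x ahead of the robot, y to its left, z up, the work surface at z = 0. Lengths are in m, angles in rad, forces in N, time in s.
With the tool pointing down it reaches from about 0.35 to 0.95 m from the base axis. Payload 17.4 kg.
Tool frame: the origin (TCP) lies midway between the tips of the shut fingers; the grasp point (between the pads) lies 19 mm behind it; z points along the fingers, y is the line along which they close (so a half turn about z gives the same grasp; the last joint's range is limited). The gripper opens to 93 mm and grips with 3 to 60 N. Pads are 15 mm wide; open, the fingers measure 128 mm over their backs; the gripper's body (75 mm by 188 mm) begins 65 mm behind the grasp point.
Start: joints at [-1.18, 0.116, 1.442, -0, 1.584, -0.038], TCP at [0.281, -0.614, 0.179] pointing down, gripper open.
Joint ranges: [-2.83, 2.83], [-0.83, 2.19], [0.07, 2.5], [-1.14, 4.28], [0.01, 3], [-2.97, 2.97]. Speed limits (rad/s): [1.89, 1.89, 2.22, 3.14, 3.14, 3.14].

## Interface

Orientations are given as a unit quaternion [w, x, y, z].
In Python, from station import state, grab_frame, hand_in, search_frame, place_of gives the robot as it stands.
- The arm moves only by the shell command python3 -m jog 'ROWS' [FORCE]. ROWS is a JSON object of lists of equal length, an entry for each row: "claw": the finger opening in mm, from 0 to 93; "delta_pos": the shift along the tool's x, y, z in mm, a list of three; "rot": the turn, a rotation vector about the tool's x, y, z in degrees, a list of three. In form: {"claw": [claw, ...], "delta_pos": [[tx, ty, tz], ...], "rot": [[wx, wy, wz], ...]}. A call has 1 to 8 rows; each row is the pose to reach, as a shift and turn from the pose commanded when the call began, along the tool's axes at that moment; what a row does not reach only later rows make up. A row lasts 1/10 s, in which the tool goes at most 50 mm and 8.59 degrees, less where a joint would pass 70% of its speed; a pose out of reach is approached as far as the arm can. A call with a gripper value outside its range is refused whole. The fingers move at their own pace and stop on an object; FORCE is the grip in N (left out, the last holds). Time passes only in rows, so rows that repeat a pose let the fingers close. It gives the time, the measured TCP pose, the force, the opening and the grip force at its end, in the units of the state.
- state(): the state, without advancing time (a new reading comes with each control period).
- grab_frame(name): name is "side" or "top"; returns a dict with "pixels" (384x512x3 uint8, red, green, blue), "range_z" (384x512 float32, m along the optical axis (not along the pixel's ray), 0 where there is no reading), "fovy" (degrees; the focal length in pixels is half the picture's height over the tangent of half this angle, whatever the lens; pixels are square), "cx", "cy" (the principal point, pixels), "pose" (4x4, takes a point from camera to world coordinates). Camera axes: x right, y down, z forward; pixel columns grow to the right and rows downward; lengths in m; the calibration is good to about 2 mm. A picture is of the moment at which its call begins.
- hand_in(): hands the job in; it is judged then, once.
Trained networks look in a picture, given as the dict that the camera call returned (one of the last four; its "shot" number tells which), for a name from the list of things; names that differ only in an ending like _2 or _b are one class to them, and where a whole thing is asked for, a point or a joint stands for the part that bears it (a point fixed in the world has none). Each returns a list of dicts, best first, with "confidence" (0 to 1); they miss things now and then, are a little off and sometimes report something else, mostly with a low value. They report only what shows in the picture. A call takes as long as a camera call.
- search_frame(picture, label): "at" ([x, y, z] in m, in the coordinates of the camera as it stood for that picture, good to about 4 mm: the middle of the surface that is visible of it).
- place_of(picture, label): "at" ([x, y, z] in m, in the coordinates of the camera as it stood for that picture, good to about 4 mm: a listed point, or the origin of a listed thing).
The state is a dict: "time_s": time; "q": joint angles; "qvel": joint speeds; "effort": joint torques, N m; "tool_pos": TCP position; "tool_rot": TCP orientation; "force": force on the tool from outside, world axes, zero at the start; "wrist_torque": the same for the moment, N m; "gripper_width": finger opening in m; "grasp_force": force on a finger pad.
Only numpy, scipy, OpenCV 4.12 (cv2) and the standard library are available. Lean on these libraries where they do the work, as an engineer would, in place of code of your own. Each camera call takes 0.05 s, during which the arm holds its last target. There are 200 camera calls.

## Working session

There is one attempt and no reset: what is moved stays moved. The work goes in short steps, Python scripts to look and compute and a shell command to move; the robot and the scene stay as the last step left them, time stands still between calls to the robot, and variables do not carry over. Pictures are saved under pics/ and viewed, at most 10 in all, crops included, and the job is handed in when it is done.

```bash
mkdir -p pics; ls
cat > h.py <<'E'
import numpy as np, cv2
from station import *
def w(f,p): return (f["pose"]@np.r_[p,1])[:3]
def find(f,names,fn=place_of):
    for n in names:
        for d in fn(f,n)[:2]:
            p=np.array(d["at"]); F=f["pixels"].shape[0]/2/np.tan(np.radians(f["fovy"]/2))
            print(n,fn.__name__,np.round(w(f,p)*1000).astype(int),round(d["confidence"],2),'px',int(f["cx"]+F*p[0]/p[2]),int(f["cy"]+F*p[1]/p[2]))
def save(f,n): cv2.imwrite(f"pics/{n}.png",f["pixels"][:,:,::-1])
def cloud(f):
    z=f["range_z"];F=z.shape[0]/2/np.tan(np.radians(f["fovy"]/2))
    v,u=np.mgrid[:z.shape[0],:z.shape[1]]
    P=np.stack([(u-f["cx"])*z/F,(v-f["cy"])*z/F,z],-1)
    Q=P@f["pose"][:3,:3].T+f["pose"][:3,3]; Q[z==0]=np.nan
    return Q
E
python3 - <<'E'
from h import *
s=state();print(s)
for c in("top","side"):
    f=grab_frame(c);save(f,c+"0");print(c,np.round(f["pose"],3).tolist())
    find(f,["scale","pan_centre","knob_grip","tin","cork_mat","spray_can","flask","mug","dropper_bottle","stapler","glue_tube","tape"])
E
```

```text
pics
{'time_s': 0.0, 'q': array([-1.17975898e+00,  1.16515227e-01,  1.44224916e+00,  5.22305716e-07,
        1.58400506e+00, -3.78261274e-02]), 'qvel': array([ 0.0004933 ,  0.00111761,  0.00020005, -0.00131741, -0.00109418,
        0.00027036]), 'effort': array([ 1.36706876e-03, -7.21282911e+01, -6.22599220e+01,  7.78373494e-02,
        2.38152326e-02, -8.52562812e-05]), 'tool_pos': array([ 0.28057285, -0.61365562,  0.17829549]), 'tool_rot': array([-5.79293266e-04,  9.77097304e-01,  2.12792180e-01, -1.03118252e-04]), 'force': array([ 0.25033277,  0.61333971, -0.60515919]), 'wrist_torque': array([-0.02491709, -0.02964292,  0.05546628]), 'grasp_force': 0.0, 'gripper_width': 0.09285210526094728}
top [[0.016, -0.981, 0.194, 0.368], [-0.999, -0.01, 0.03, 0.017], [-0.028, -0.194, -0.981, 1.036], [0.0, 0.0, 0.0, 1.0]]
scale call [519  73   0] 0.95 px 245 211
scale call [418 311   1] 0.72 px 160 246
pan_centre call [519  73   2] 0.27 px 245 211
tin call [524 125  55] 0.69 px 225 206
cork_mat call [418 309  -1] 0.64 px 161 246
cork_mat call [527 124  56] 0.3 px 225 205
spray_can call [ 594 -2
[... 447 characters left out ...]
, [-0.087, -0.591, 0.802, -0.736], [0.005, -0.805, -0.593, 0.643], [0.0, 0.0, 0.0, 1.0]]
scale call [516  73   0] 0.6 px 233 206
pan_centre call [533 125  53] 0.56 px 238 180
knob_grip call [501  -6  72] 0.8 px 227 203
tin call [528 124  55] 0.75 px 236 180
cork_mat call [563 326   1] 0.6 px 244 160
cork_mat call [422 311   3] 0.56 px 203 163
spray_can call [ 597 -273    0] 0.75 px 276 305
flask call [ 421 -243    2] 0.81 px 194 298
mug call [565 330   1] 0.91 px 245 159
dropper_bottle call [753  83   2] 0.73 px 313 199
stapler call [743 -55   3] 0.63 px 320 231
glue_tube call [739 224   1] 0.77 px 299 174
glue_tube call [741 -52   1] 0.15 px 319 231
tape call [ 738 -224    0] 0.8 px 335 282
```

Run:
```python
from h import *
f=grab_frame("top");g=grab_frame("side")
A=np.vstack([cv2.resize(x["pixels"][:,:,::-1],(512,384)) for x in(f,g)]);cv2.imwrite("pics/both.png",cv2.resize(A,(400,600)) if 0 else np.hstack([f["pixels"][100:280,110:400,::-1],g["pixels"][110:340,160:360,::-1][:180]]).repeat(1,0))
cv2.imwrite("pics/t1.png",cv2.resize(f["pixels"][100:280,120:400,::-1],None,fx=2.8,fy=2.8))
for nm,x in(("top",f),("side",g)):
    Q=cloud(x).reshape(-1,3);Q=Q[~np.isnan(Q[:,0])]
    def sel(c,r,z0,z1): return Q[(np.hypot(*(Q[:,:2]-c).T)<r)&(Q[:,2]>z0)&(Q[:,2]<z1)]
    for n,c,r,z0,z1 in(("tin",(.526,.125),.05,.066+.052,.14),("pan",(.526,.13),.12,.047,.060),("knob",(.505,-.007),.05,.076,.09),("skirt",(.505,-.007),.05,.046,.058),("can",(.595,-.275),.05,.142,.16),("flask",(.42,-.245),.05,.12,.14),("housing",(.518,.073),.2,.03,.0445)):
        P=sel(c,r,z0,z1)
        if len(P)<5: print(nm,n,len(P));continue
        (cx,cy),rr=cv2.minEnclosingCircle((P[:,:2]*1000).astype(np.float32))
        print(nm,n,len(P),'circ',round(cx),round(cy),round(rr),'rect',np.round(np.r_[tuple(np.ravel(np.concatenate([np.array(a).ravel() for a in cv2.minAreaRect((P[:,:2]*1000).astype(np.float32))])))]),'z',np.round(np.percentile(P[:,2],[5,50,95])*1000))
```

```text
top tin 388 circ 526 124 29 rect [526. 123.  56.  54.  46.] z [120. 122. 125.]
top pan 2005 circ 527 113 104 rect [524. 103. 185. 136.  79.] z [50. 53. 56.]
top knob 127 circ 503 -6 32 rect [503.  -6.  13.  63.  79.] z [78. 81. 85.]
top skirt 201 circ 500 -7 29 rect [503.  -6.  51.  52.  21.] z [47. 50. 53.]
top can 272 circ 595 -274 23 rect [ 595. -273.   44.   45.   28.] z [143. 145. 148.]
top flask 107 circ 419 -242 28 rect [ 420. -242.   53.   54.    1.] z [121. 126. 130.]
top housing 1755 circ 519 75 140 rect [519.  75. 250. 140.  79.] z [34. 39. 43.]
side tin 221 circ 526 125 30 rect [525. 124.  57.  54.  87.] z [120. 125. 127.]
side pan 950 circ 530 125 93 rect [530. 126. 139. 136.  79.] z [53. 55. 57.]
side knob 127 circ 504 -4 32 rect [504.  -6.  17.  64.  79.] z [77. 82. 86.]
side skirt 149 circ 504 -9 32 rect [502. -20.  26.  63.  82.] z [47. 52. 57.]
side can 382 circ 596 -274 23 rect [ 596. -275.   45.   44.   70.] z [144. 147. 149.]
side flask 262 circ 420 -242 28 rect [ 420. -242.   54.   54.   78.] z [121. 127. 131.]
side housing 1211 circ 520 73 139 rect [519.  71. 245. 140.  79.] z [34. 41. 44.]
```

View pics/t1.png

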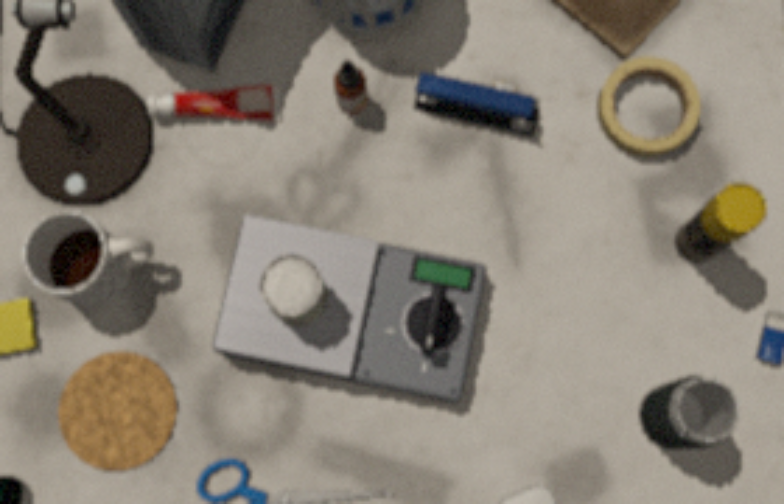

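View pics/side0.png

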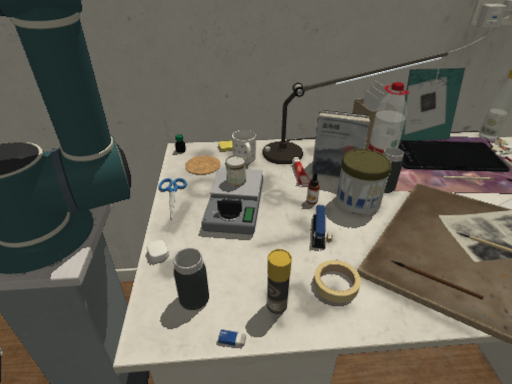

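The top view (crop ×2.8) shows the tin on the pan at about (292,288), the knob at (433,320) with its bar along the scale's x, the mat at (118,410), the can at (735,215) and the flask at (690,410). The side view agrees. The network positions match the depth fits: tin (526,124), mat (419,310), knob (503,-6), can (595,-274), scale yaw about -11°. I'll use tool yaw 169° throughout.

```bash
cat > d.py <<'E'
import sys;from h import *
from scipy.spatial.transform import Rotation as R
x,y,z,yaw=map(float,sys.argv[1:5]);s=state()
r=R.from_quat(np.roll(s["tool_rot"],-1));t=R.from_euler('z',yaw,degrees=True)*R.from_euler('x',180,degrees=True)
print('d',np.round(r.inv().apply(np.array([x,y,z])-s["tool_pos"]*1000),1),'rot',np.round((r.inv()*t).as_rotvec(degrees=True),1),'t',s["time_s"],'q',np.round(s["q"],2),'F',np.round(s["force"],1),'T',np.round(s["wrist_torque"],2),'g',round(s["gripper_width"]*1000,1),round(s["grasp_force"],1))
E
python3 -m jog '{"claw":[93,93,93,93,93,93,93,93],"delta_pos":[[35,-35,-10],[70,-75,-20],[100,-110,-22],[135,-145,-22],[170,-180,-22],[200,-215,-22],[235,-250,-22],[265,-285,-22]],"rot":[[0,0,-8],[0,0,-16],[0,0,-24],[0,0,-32],[0,0,-40],[0,0,-48],[0,0,-56],[0,0,-64]]}' 20
python3 d.py 526 124 200 169
```

```text
time_s: 2.2
tool_pos: [0.4035, -0.2426, 0.2013]
tool_rot: [0.0, 0.714, 0.7, 0.0]
force: [1.5, -0.3, 0.1]
gripper_width: 0.093
grasp_force: 0.0
d [368.9 115.4   1.2] rot [  0.    0.  -80.1] t 2.2 q [-0.6  -0.34  1.83  0.    1.66 -0.58] F [ 1.5 -0.3  0.1] T [-0.03 -0.11  0.05] g 93.0 0.0
```

```bash
python3 -m jog '{"claw":[93,93,93,93,93,93,93,93],"delta_pos":[[48,15,0],[95,30,0],[140,45,0],[190,60,0],[235,75,0],[285,90,0],[330,105,0],[369,115,0]],"rot":[[0,0,-8],[0,0,-16],[0,0,-24],[0,0,-32],[0,0,-40],[0,0,-48],[0,0,-56],[0,0,-64]]}'
python3 d.py 526 124 200 169
```

```text
time_s: 3.0
tool_pos: [0.5277, 0.1241, 0.2011]
tool_rot: [0.0, 0.234, 0.972, 0.0]
force: [0.7, -0.4, -0.2]
gripper_width: 0.0932
grasp_force: 0.0
d [ 1.5 -0.9  1.1] rot [  0.   0. -16.] t 3.0 q [ 0.18 -0.18  1.7   0.    1.63 -0.91] F [ 0.7 -0.4 -0.2] T [-0.02 -0.16  0.04] g 93.2 0.0
```

Finish the turn, then descend to TCP z 82 and grip.

```bash
python3 -m jog '{"claw":[93,93,93,93,93,93,93],"delta_pos":[[1.5,-1,1],[1.5,-1,1],[1.5,-1,30],[1.5,-1,60],[1.5,-1,90],[1.5,-1,110],[1.5,-1,119]],"rot":[[0,0,-8],[0,0,-16],[0,0,-16],[0,0,-16],[0,0,-16],[0,0,-16],[0,0,-16]]}'
python3 -m jog '{"claw":[93,55,50,50,50,50,50,50],"delta_pos":[[0,0,0],[0,0,0],[0,0,0],[0,0,0],[0,0,0],[0,0,0],[0,0,0],[0,0,0]],"rot":[[0,0,0],[0,0,0],[0,0,0],[0,0,0],[0,0,0],[0,0,0],[0,0,0],[0,0,0]]}' 20
python3 d.py 526 124 200 169
```

```text
time_s: 3.7
tool_pos: [0.5247, 0.1212, 0.0801]
tool_rot: [-0.001, 0.1, 0.995, -0.0]
force: [-0.3, -1.2, 0.1]
gripper_width: 0.0934
grasp_force: 0.0
time_s: 4.5
tool_pos: [0.5258, 0.1215, 0.0824]
tool_rot: [0.0, 0.1, 0.995, 0.0]
force: [-0.4, 2.7, 5.0]
gripper_width: 0.0563
grasp_force: 20.0
d [   0.2    2.6 -117.6] rot [ 0.   0.  -0.4] t 4.5 q [ 0.18 -0.14  1.85  0.    1.43 -1.19] F [-0.4  2.7  5. ] T [ 0.52 -0.16 -0.04] g 56.3 20.0
```

```bash
python3 -m jog '{"claw":[50,50,50,50,50],"delta_pos":[[0,0,-5],[0,0,-20],[0,0,-40],[0,0,-58],[0,0,-58]],"rot":[[0,0,0],[0,0,0],[0,0,0],[0,0,0],[0,0,0]]}'
python3 d.py 419 310 140 169
```

```text
time_s: 5.0
tool_pos: [0.5266, 0.1214, 0.1433]
tool_rot: [0.002, 0.1, 0.995, 0.0]
force: [-0.6, 0.3, -1.8]
gripper_width: 0.0565
grasp_force: 20.0
d [142.9 163.5   3. ] rot [ 0.1  0.2 -0.4] t 5.0 q [ 0.18 -0.17  1.78 -0.    1.53 -1.19] F [-0.6  0.3 -1.8] T [ 0.01 -0.16 -0.03] g 56.5 20.0
```

```bash
python3 -m jog '{"claw":[50,50,50,50,50,50,50,50],"delta_pos":[[18,20,2],[42,48,2],[68,78,2],[94,108,2],[118,135,2],[134,154,2],[142,163,2],[142,163,2]],"rot":[[0,0,0],[0,0,0],[0,0,0],[0,0,0],[0,0,0],[0,0,0],[0,0,0],[0,0,0]]}'
python3 - <<'E'
from h import *
f=grab_frame("top");save(f,"t2");find(f,["cork_mat","tin"])
g=grab_frame("side");find(g,["cork_mat","tin"])
rgb=f["pixels"].astype(int);Q=cloud(f)
m=(abs(Q[...,2]-.004)<.01)&(np.hypot(Q[...,0]-.419,Q[...,1]-.31)<.09)&(rgb[...,0]-rgb[...,2]>45)
P=(Q[m][:,:2]*1000).astype(np.float32);print(len(P),cv2.minEnclosingCircle(P))
E
python3 d.py 419 310 33 169
```

```text
time_s: 5.8
tool_pos: [0.418, 0.3098, 0.1376]
tool_rot: [-0.0, 0.099, 0.995, -0.0]
force: [-0.3, -0.1, -2.2]
gripper_width: 0.0563
grasp_force: 20.0
cork_mat call [419 307  -1] 0.96 px 162 245
cork_mat call [422 314   4] 0.88 px 203 163
cork_mat call [520  74   3] 0.52 px 234 205
tin call [422 308 110] 0.75 px 200 135
tin call [567 328  -1] 0.27 px 245 160
444 ((419.5619201660156, 308.064697265625), 59.397518157958984)
d [  0.5   1.5 105. ] rot [-0.   0.  -0.5] t 6.1 q [ 0.59 -0.21  1.82 -0.    1.53 -0.78] F [-0.3 -0.2 -2.3] T [ 0.04 -0.15  0.01] g 56.4 20.0
```

```bash
python3 -m jog '{"claw":[50,50,50,50,50,50,50,50],"delta_pos":[[0,0,20],[0,0,45],[0,0,70],[0,0,88],[0,0,97],[0,0,102],[0,0,102],[0,0,102]],"rot":[[0,0,0],[0,0,0],[0,0,0],[0,0,0],[0,0,0],[0,0,0],[0,0,0],[0,0,0]]}'
python3 -m jog '{"claw":[50,50,50],"delta_pos":[[0,0,1],[0,0,2],[0,0,2]],"rot":[[0,0,0],[0,0,0],[0,0,0]]}'
```

```text
time_s: 6.9
tool_pos: [0.4191, 0.3094, 0.037]
tool_rot: [0.0, 0.1, 0.995, 0.0]
force: [-0.0, 0.4, -3.4]
gripper_width: 0.0563
grasp_force: 20.0
time_s: 7.2
tool_pos: [0.4187, 0.3093, 0.0342]
tool_rot: [0.0, 0.1, 0.995, 0.0]
force: [-0.2, -0.4, -2.0]
gripper_width: 0.0565
grasp_force: 20.0
```

```bash
python3 -m jog '{"claw":[50,50,50,50],"delta_pos":[[0,0,0.7],[0,0,1.4],[0,0,2],[0,0,2]],"rot":[[0,0,0],[0,0,0],[0,0,0],[0,0,0]]}'
```

```text
time_s: 7.6
tool_pos: [0.4189, 0.3093, 0.0324]
tool_rot: [0.0, 0.1, 0.995, 0.0]
force: [-0.7, -0.2, 2.8]
gripper_width: 0.0565
grasp_force: 20.0
```

```bash
python3 -m jog '{"claw":[65,75,85,93,93,93,93,93],"delta_pos":[[0,0,0],[0,0,0],[0,0,0],[0,0,0],[0,0,0],[0,0,-20],[0,0,-60],[0,0,-110]],"rot":[[0,0,0],[0,0,0],[0,0,0],[0,0,0],[0,0,0],[0,0,0],[0,0,0],[0,0,0]]}'
python3 d.py 503.5 -6 140 169
```

```text
time_s: 8.4
tool_pos: [0.4178, 0.3086, 0.1418]
tool_rot: [-0.001, 0.1, 0.995, -0.001]
force: [0.7, 0.8, -0.0]
gripper_width: 0.0929
grasp_force: 0.0
d [-146.4 -291.3    2.1] rot [-0.1 -0.1 -0.4] t 8.4 q [ 0.59 -0.21  1.82  0.    1.54 -0.78] F [ 0.7  0.8 -0. ] T [ 0.04 -0.17 -0.02] g 92.9 0.0
```

```bash
python3 -m jog '{"claw":[93,93,93,93,93,93,93,93],"delta_pos":[[-15,-30,0],[-36,-72,0],[-59,-117,0],[-82,-163,0],[-105,-208,0],[-125,-250,0],[-140,-278,0],[-146,-291,0]],"rot":[[0,0,0],[0,0,0],[0,0,0],[0,0,0],[0,0,0],[0,0,0],[0,0,0],[0,0,0]]}'
python3 - <<'E'
from h import *
f=grab_frame("top");g=grab_frame("side")
find(f,["tin","pan_centre","cork_mat"]);find(g,["tin","pan_centre","knob_grip"])
cv2.imwrite("pics/c3.png",np.hstack([cv2.resize(x,(400,400)) for x in(f["pixels"][180:280,130:230,::-1],g["pixels"][120:260,160:300,::-1])]))
E
python3 d.py 503.5 -6 58 169
```

```text
time_s: 9.2
tool_pos: [0.5044, -0.0074, 0.142]
tool_rot: [-0.0, 0.101, 0.995, -0.0]
force: [0.4, 0.6, -0.2]
gripper_width: 0.0928
grasp_force: 0.0
tin call [419 312   2] 0.65 px 160 245
tin call [750  79   0] 0.28 px 245 134
pan_centre call [533 127  53] 0.81 px 225 203
pan_centre call [510  -5  67] 0.19 px 273 211
cork_mat call [422 310   3] 0.72 px 160 244
tin call [422 312   3] 0.56 px 203 163
pan_centre call [530 126  55] 0.76 px 236 180
pan_centre call [739 -53   3] 0.18 px 318 230
knob_grip call [501  -5  70] 0.76 px 227 204
d [ 0.  -2.2 84.1] rot [ 0.   0.  -0.3] t 9.6 q [-0.06 -0.25  1.85  0.    1.54 -1.43] F [ 0.4  0.2 -1. ] T [-0.   -0.12  0.01] g 92.9 0.0
```

View pics/c3.png

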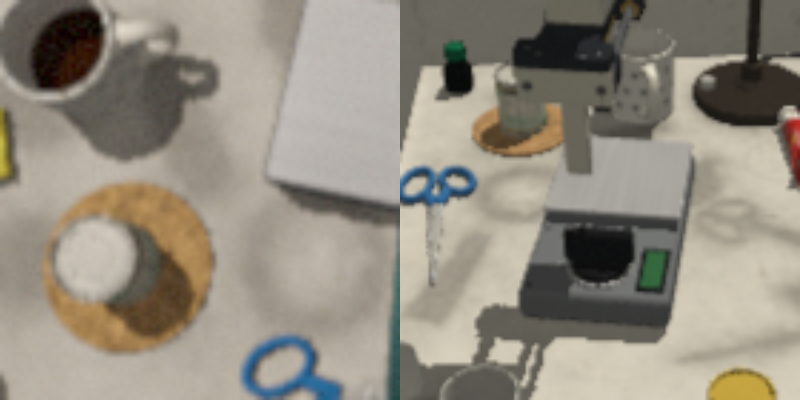

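Tin stands on the mat ((95,258) left half), pan is empty, and the gripper hangs over the knob. Descend over the bar and close gently.

```bash
python3 -m jog '{"claw":[93,93,93,93,93,93],"delta_pos":[[0,-2,15],[0,-2,40],[0,-2,62],[0,-2,77],[0,-2,83],[0,-2,83]],"rot":[[0,0,0],[0,0,0],[0,0,0],[0,0,0],[0,0,0],[0,0,0]]}'
python3 -m jog '{"claw":[60,40,20,10,5,5,5,5],"delta_pos":[[0,0,0],[0,0,0],[0,0,0],[0,0,0],[0,0,0],[0,0,0],[0,0,0],[0,0,0]],"rot":[[0,0,0],[0,0,0],[0,0,0],[0,0,0],[0,0,0],[0,0,0],[0,0,0],[0,0,0]]}' 10
python3 d.py 503.5 -6 58 169
```

```text
time_s: 10.2
tool_pos: [0.5034, -0.0068, 0.0584]
tool_rot: [-0.001, 0.099, 0.995, -0.0]
force: [1.0, 0.3, 0.3]
gripper_width: 0.0928
grasp_force: 0.0
time_s: 11.0
tool_pos: [0.5037, -0.0069, 0.059]
tool_rot: [-0.0, 0.1, 0.995, -0.0]
force: [-0.7, -0.0, 0.3]
gripper_width: 0.034
grasp_force: 0.0
d [0.4 0.9 1. ] rot [-0.  -0.  -0.4] t 11.0 q [-0.06 -0.21  1.95 -0.    1.4  -1.44] F [-0.7 -0.   0.3] T [ 0.07 -0.16  0.02] g 34.0 0.0
```

```bash
python3 -m jog '{"claw":[5,5,5,5,5,5,5],"delta_pos":[[0,0,1],[0,0,1],[0,0,1],[0,0,1],[0,0,1],[0,0,1],[0,0,1]],"rot":[[0,0,0],[0,0,0],[0,0,0],[0,0,0],[0,0,0],[0,0,0],[0,0,0]]}' 10
python3 d.py 503.5 -6 58 169
```

```text
time_s: 11.7
tool_pos: [0.5037, -0.0069, 0.0581]
tool_rot: [0.0, 0.1, 0.995, 0.0]
force: [-1.2, 0.4, -1.1]
gripper_width: 0.005
grasp_force: 0.0
d [0.4 0.9 0.1] rot [ 0.   0.  -0.4] t 11.7 q [-0.06 -0.21  1.95  0.    1.4  -1.44] F [-1.2  0.4 -1.1] T [ 0.07 -0.07 -0.02] g 5.0 0.0
```

Run:
```python
from h import *
f=grab_frame("top");g=grab_frame("side")
cv2.imwrite("pics/c4.png",np.hstack([cv2.resize(x,(400,400)) for x in(f["pixels"][150:270,210:330,::-1],g["pixels"][110:250,160:300,::-1])]))
find(g,["knob_grip"])
```

```text
knob_grip call [505  -6  73] 0.75 px 229 203
```

View pics/c4.png

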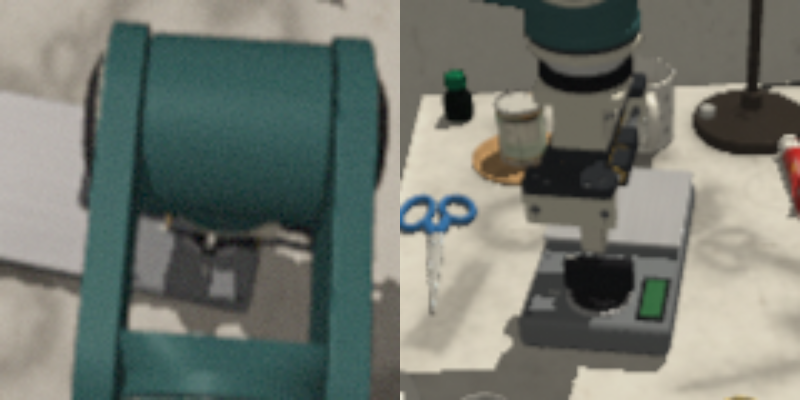

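The left half (top view) is blocked by the arm. In the right half (side view) the fingers show at about (597,230), ending at the bar's top edge (600,255), so they may be beside the bar. I'll measure with the depth.

Run:
```python
from h import *
f=grab_frame("side");F=192/np.tan(np.radians(f["fovy"]/2))
def px(p):
    c=np.linalg.inv(f["pose"])@np.r_[p,1];return int(f["cx"]+F*c[0]/c[2]),int(f["cy"]+F*c[1]/c[2])
print('tcp',px([.5037,-.0069,.058]),'grasp',px([.5037,-.0069,.077]),'bar ends',px([.5349,-.012,.083]),px([.472,0,.083]))
Q=cloud(f)
for v in range(168,224,3): print(v,[tuple(np.round(Q[v,u]*1000).astype(int)) if not np.isnan(Q[v,u,0]) else None for u in range(219,244,4)])
cv2.imwrite("pics/c5.png",cv2.resize(f["pixels"][150:230,190:290,::-1],None,fx=7,fy=7,interpolation=cv2.INTER_CUBIC))
```

```text
tcp (228, 208) grasp (228, 202) bar ends (240, 201) (216, 199)
168 [(np.int64(488), np.int64(-74), np.int64(226)), (np.int64(497), np.int64(-74), np.int64(226)), (np.int64(506), np.int64(-74), np.int64(225)), (np.int64(514), np.int64(-75), np.int64(226)), (np.int64(523), np.int64(-43), np.int64(204)), (np.int64(533), np.int64(-39), np.int64(202)), (np.int64(551), np.int64(193), np.int64(54))]
171 [(np.int64(488), np.int64(-84), np.int64(225)), (np.int64(497), np.int64(-87), np.int64(226)), (np.int64(505), np.int64(-87), np.int64(226)), (np.int64(514), np.int64(-89), np.int64(226)), (np.int64(523), np.int64(-88), np.int64(225)), (np.int64(533), np.int64(-39), np.int64(193)), (np.int64(550), np.int64(174), np.int64(55))]
174 [(np.int64(488), np.int64(-97), np.int64(225)), (np.int64(497), np.int64(-97), np.int64(225)), (np.int64(505), np.int64(-100), np.int64(226)), (np.int64(514), np.int64(-99), np.int64(226)), (np.int64(522), np.int64(-88), np.int64(218)), (np.int64(538), np.int64(157), np.int64(56)), (np.int64(550), np.int64(159), np.int64(54))]
177 [(np.int64(488), np.int64(-98), np
[... 4449 characters left out ...]
 (np.int64(540), np.int64(-23), np.int64(43))]
219 [(np.int64(477), np.int64(-28), np.int64(41)), (np.int64(487), np.int64(-31), np.int64(43)), (np.int64(498), np.int64(-34), np.int64(45)), (np.int64(508), np.int64(-31), np.int64(41)), (np.int64(518), np.int64(-34), np.int64(43)), (np.int64(529), np.int64(-33), np.int64(42)), (np.int64(539), np.int64(-35), np.int64(43))]
222 [(np.int64(477), np.int64(-39), np.int64(40)), (np.int64(487), np.int64(-39), np.int64(39)), (np.int64(497), np.int64(-39), np.int64(39)), (np.int64(508), np.int64(-41), np.int64(40)), (np.int64(518), np.int64(-44), np.int64(42)), (np.int64(528), np.int64(-46), np.int64(43)), (np.int64(538), np.int64(-46), np.int64(42))]
```

View pics/c5.png

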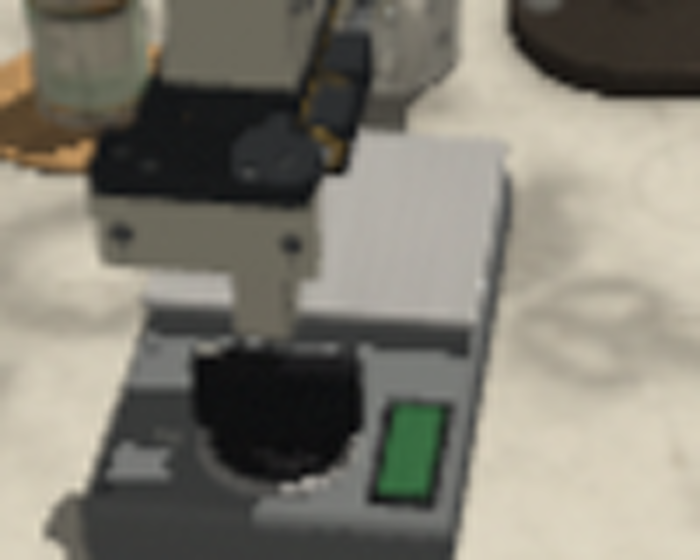

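The depth shows the closed fingertips ending at z≈105 mm while the reported TCP z is 58 mm, so they are above the bar. I'll open, drop a little and measure the offset from the tips.

```bash
python3 -m jog '{"claw":[30,60,90,93,93,93,93,93],"delta_pos":[[0,0,0],[0,0,0],[0,0,0],[0,0,0],[0,0,0],[0,0,5],[0,0,10],[0,0,10]],"rot":[[0,0,0],[0,0,0],[0,0,0],[0,0,0],[0,0,0],[0,0,0],[0,0,0],[0,0,0]]}'
cat > tip.py <<'E'
from h import *
s=state();f=grab_frame("side");Q=cloud(f);t=s["tool_pos"]
ax=np.array([-.98,.195]);yy=np.array([.195,.98])
d=Q[...,:2]-t[:2];a=d@ax;b=d@yy;zz=Q[...,2]
m=(abs(a)<.03)&(abs(b)>.03)&(abs(b)<.085)&(zz>.063)&(zz<.18)
for sg in(-1,1):
    k=m&(np.sign(b)==sg)&(zz<t[2]+.11)
    if k.sum(): print('side',sg,k.sum(),'b',np.round(np.percentile(b[k],[2,50,98])*1000),'a',np.round(np.percentile(a[k],[2,50,98])*1000),'zmin',np.round(np.sort(zz[k])[:6]*1000))
print(s["tool_pos"],s["gripper_width"],s["force"])
k=m.nonzero();print(k[0].min(),k[0].max(),k[1].min(),k[1].max())
save(f,"tip")
cv2.imwrite("pics/c6.png",cv2.resize(f["pixels"][140:240,180:290,::-1],None,fx=6,fy=6,interpolation=cv2.INTER_CUBIC))
E
python3 tip.py
```

```text
time_s: 12.7
tool_pos: [0.5032, -0.0069, 0.047]
tool_rot: [-0.001, 0.1, 0.995, -0.0]
force: [0.7, 0.0, 0.4]
gripper_width: 0.0643
grasp_force: 0.0
side -1 134 b [-50. -47. -36.] a [-8. -0.  9.] zmin [88. 89. 90. 93. 94. 96.]
side 1 3 b [36. 39. 40.] a [-9. -8.  8.] zmin [149. 151. 153.]
[ 0.50317408 -0.00689642  0.04697084] 0.06430874282054337 [0.72790045 0.03069793 0.38099351]
162 208 207 237
```

View pics/c6.png

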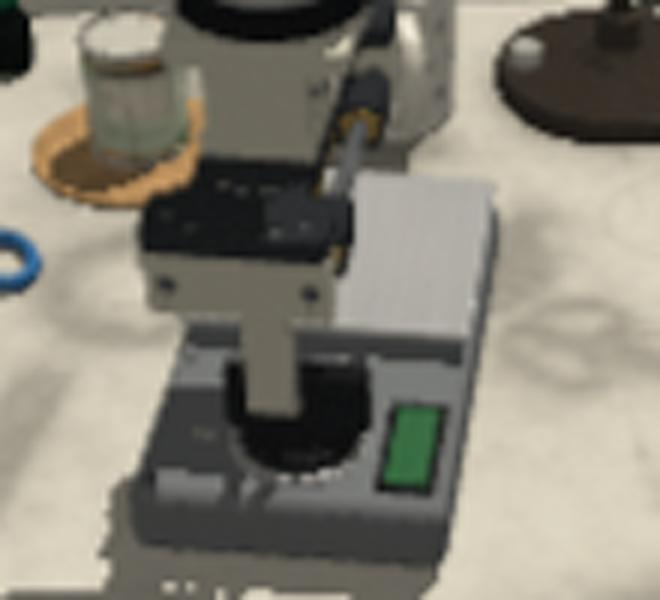

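The finger (tip at pixel (270,410) in the crop) ends at z≈88 mm with 47 mm reported. Reported z is therefore about 41 mm too low, and the lateral position is right. The tin was held by only its top 3 mm or so, but it stands correctly. I'll correct for the offset and descend in checked steps.

```bash
python3 -m jog '{"claw":[93,93,93,93,93,93],"delta_pos":[[0,0,0],[0,0,0],[0,0,0],[0,0,5],[0,0,12],[0,0,12]],"rot":[[0,0,0],[0,0,0],[0,0,0],[0,0,0],[0,0,0],[0,0,0]]}'
python3 tip.py
```

```text
time_s: 13.35
tool_pos: [0.5031, -0.0069, 0.0347]
tool_rot: [-0.001, 0.1, 0.995, -0.0]
force: [-0.1, 0.4, -1.0]
gripper_width: 0.0933
grasp_force: 0.0
side -1 162 b [-65. -62. -49.] a [-8. -1.  9.] zmin [75. 78. 81. 84. 84. 85.]
side 1 9 b [47. 50. 54.] a [-9. -8. -6.] zmin [126. 128. 129. 129. 132. 134.]
[ 0.50306248 -0.00688095  0.03471285] 0.09328897489736444 [-0.07565701  0.37069456 -0.98663856]
160 215 207 241
```

```bash
python3 -m jog '{"claw":[93,93,93,93,93],"delta_pos":[[0,0,5],[0,0,10],[0,0,14],[0,0,17],[0,0,17]],"rot":[[0,0,0],[0,0,0],[0,0,0],[0,0,0],[0,0,0]]}'
python3 tip.py
python3 -m jog '{"claw":[60,30,20,5,5,5,5,5],"delta_pos":[[0,0,0],[0,0,0],[0,0,0],[0,0,0],[0,0,0],[0,0,0],[0,0,0],[0,0,0]],"rot":[[0,0,0],[0,0,0],[0,0,0],[0,0,0],[0,0,0],[0,0,0],[0,0,0],[0,0,0]]}' 10
python3 -m jog '{"claw":[5,5,5,5,5,5],"delta_pos":[[0,0,0],[0,0,0],[0,0,0],[0,0,0],[0,0,0],[0,0,0]],"rot":[[0,0,0],[0,0,0],[0,0,0],[0,0,0],[0,0,0],[0,0,0]]}' 10
python3 d.py 503.5 -6 58 169
```

```text
time_s: 13.9
tool_pos: [0.5034, -0.0069, 0.0185]
tool_rot: [-0.0, 0.1, 0.995, -0.0]
force: [-0.2, 0.4, 0.6]
gripper_width: 0.0928
grasp_force: 0.0
side -1 154 b [-65. -62. -50.] a [-8. -1. 10.] zmin [65. 67. 68. 68. 69. 69.]
side 1 13 b [46. 49. 64.] a [-9. -8. -5.] zmin [105. 106. 108. 110. 110. 111.]
[ 0.50344406 -0.00689736  0.01849263] 0.09284898763607549 [-0.18933438  0.43056728  0.55223306]
156 220 208 243
time_s: 14.75
tool_pos: [0.5037, -0.0069, 0.019]
tool_rot: [-0.0, 0.1, 0.995, -0.0]
force: [-0.2, -0.8, -0.4]
gripper_width: 0.0336
grasp_force: 0.0
time_s: 15.35
tool_pos: [0.504, -0.0056, 0.0191]
tool_rot: [0.0, 0.099, 0.995, 0.001]
force: [2.7, 11.1, 0.4]
gripper_width: 0.0137
grasp_force: 10.0
d [  0.4  -0.4 -38.9] rot [ 0.1  0.  -0.4] t 15.35 q [-0.06 -0.17  1.99  0.    1.33 -1.44] F [ 2.7 11.1  0.4] T [ 2.03 -0.64  0.06] g 13.7 10.0
```

```bash
python3 -m jog '{"claw":[5,5,5,5],"delta_pos":[[0,1,0],[0,1.5,0],[0,1.5,0],[0,1.5,0]],"rot":[[0,0,0],[0,0,0],[0,0,0],[0,0,0]]}' 20
python3 d.py 503.5 -6 58 169
```

```text
time_s: 15.75
tool_pos: [0.504, -0.0055, 0.0191]
tool_rot: [0.0, 0.1, 0.995, -0.0]
force: [0.1, 0.2, -0.2]
gripper_width: 0.0136
grasp_force: 20.0
d [  0.4  -0.6 -38.9] rot [-0.   0.  -0.4] t 15.75 q [-0.06 -0.17  1.99 -0.    1.33 -1.43] F [ 0.1  0.2 -0.2] T [-0.   -0.08  0.04] g 13.6 20.0
```

```bash
python3 -m jog '{"claw":[5,5,5,5,5,5,5,5],"delta_pos":[[0,0,0],[0,0,0],[0,0,0],[0,0,0],[0,0,0],[0,0,0],[0,0,0],[0,0,0]],"rot":[[0,0,0],[0,0,0],[0,0,5],[0,0,12],[0,0,20],[0,0,28],[0,0,36],[0,0,42]]}' 55
python3 d.py 504 -5.5 19 169
python3 -m jog '{"claw":[5,5,5,5,5,5],"delta_pos":[[0,0,0],[0,0,0],[0,0,0],[0,0,0],[0,0,0],[0,0,0]],"rot":[[0,0,6],[0,0,13],[0,0,19],[0,0,23],[0,0,25],[0,0,25]]}' 55
python3 d.py 504 -5.5 19 169
```

```text
time_s: 16.55
tool_pos: [0.5044, -0.0048, 0.0191]
tool_rot: [0.0, 0.452, 0.892, 0.001]
force: [5.2, 6.1, -2.3]
gripper_width: 0.0135
grasp_force: 55.0
d [-0.3 -0.7  0.1] rot [  0.1   0.  -42.7] t 16.55 q [-0.06 -0.17  1.99  0.    1.32 -0.69] F [ 5.2  6.1 -2.3] T [ 1.05 -0.96  0.17] g 13.5 55.0
time_s: 17.15
tool_pos: [0.5049, -0.0047, 0.0191]
tool_rot: [0.0, 0.633, 0.774, 0.001]
force: [9.1, 6.7, -4.8]
gripper_width: 0.0133
grasp_force: 55.0
d [-0.6 -1.   0.1] rot [  0.2   0.  -67.5] t 17.15 q [-0.06 -0.17  1.99  0.    1.32 -0.26] F [ 9.1  6.7 -4.8] T [ 1.29 -1.57  0.16] g 13.3 55.0
```

```bash
python3 -m jog '{"claw":[5,5,5,5],"delta_pos":[[0.5,1,0],[0.5,1,0],[0.5,1,0],[0.5,1,0]],"rot":[[0,0,1.5],[0,0,3],[0,0,3],[0,0,3]]}' 60
python3 d.py 504 -5.5 19 169
python3 -m jog '{"claw":[5,5,5,5],"delta_pos":[[0,0,0],[0,0,0],[0,0,0],[0,0,0]],"rot":[[0,0,1.5],[0,0,3],[0,0,3],[0,0,3]]}' 60
python3 d.py 504 -5.5 19 169
```

```text
time_s: 17.55
tool_pos: [0.5049, -0.0046, 0.0191]
tool_rot: [0.0, 0.652, 0.758, 0.0]
force: [2.1, 2.0, 0.8]
gripper_width: 0.0135
grasp_force: 60.2
d [-0.7 -1.1  0.1] rot [  0.   -0.  -70.4] t 17.55 q [-0.06 -0.17  1.99  0.    1.33 -0.21] F [2.1 2.  0.8] T [ 0.52 -0.25  0.6 ] g 13.5 60.2
time_s: 17.95
tool_pos: [0.5049, -0.0047, 0.0191]
tool_rot: [0.0, 0.672, 0.741, 0.0]
force: [1.6, 4.1, 0.8]
gripper_width: 0.0141
grasp_force: 62.0
d [-0.7 -1.   0.1] rot [  0.    0.  -73.4] t 17.95 q [-0.06 -0.17  1.99  0.    1.33 -0.16] F [1.6 4.1 0.8] T [ 0.76 -0.31  1.09] g 14.1 62.0
```

Firm stop reached: torque went 0.16 → 0.6 → 1.1 N·m. Hold, ease the overtwist, then open wide.

```bash
python3 -m jog '{"claw":[5,5,5,5,5,5,5,5],"delta_pos":[[0,0,0],[0,0,0],[0,0,0],[0,0,0],[0,0,0],[0,0,0],[0,0,0],[0,0,0]],"rot":[[0,0,0],[0,0,0],[0,0,0],[0,0,0],[0,0,0],[0,0,0],[0,0,-2],[0,0,-2]]}' 60
python3 -m jog '{"claw":[93,93,93,93,93,93,93,93],"delta_pos":[[0,0,0],[0,0,0],[0,0,0],[0,0,0],[0,0,0],[0,0,0],[0,0,0],[0,0,0]],"rot":[[0,0,0],[0,0,0],[0,0,0],[0,0,0],[0,0,0],[0,0,0],[0,0,0],[0,0,0]]}' 60
python3 -m jog '{"claw":[93,93,93,93,93,93,93,93],"delta_pos":[[0,0,0],[0,0,0],[0,0,0],[0,0,0],[0,0,0],[0,0,0],[0,0,0],[0,0,0]],"rot":[[0,0,0],[0,0,0],[0,0,0],[0,0,0],[0,0,0],[0,0,0],[0,0,0],[0,0,0]]}' 20
python3 - <<'E'
from h import *
f=grab_frame("side");Q=cloud(f).reshape(-1,3)
P=Q[(np.hypot(Q[:,0]-.504,Q[:,1]+.005)<.036)&(Q[:,2]>.077)&(Q[:,2]<.09)]
print(len(P),cv2.minAreaRect((P[:,:2]*1000).astype(np.float32)))
E
python3 d.py 504 -5.5 19 169
```

```text
time_s: 18.75
tool_pos: [0.5049, -0.0047, 0.0191]
tool_rot: [-0.0, 0.658, 0.753, 0.0]
force: [2.0, 5.0, 1.0]
gripper_width: 0.0138
grasp_force: 60.6
time_s: 19.55
tool_pos: [0.5049, -0.0046, 0.0191]
tool_rot: [-0.0, 0.659, 0.752, 0.0]
force: [0.4, -0.4, 0.1]
gripper_width: 0.0731
grasp_force: 0.0
time_s: 20.35
tool_pos: [0.5049, -0.0048, 0.0191]
tool_rot: [-0.0, 0.659, 0.752, 0.0]
force: [0.6, -0.4, -0.6]
gripper_width: 0.093
grasp_force: 0.0
115 ((504.38653564453125, -7.242197036743164), (15.716476440429688, 63.05437088012695), 79.57462310791016)
d [-0.6 -1.   0.1] rot [  0.    0.  -71.4] t 20.4 q [-0.06 -0.17  1.99 -0.    1.33 -0.19] F [0.1 0.1 0.4] T [-0.03 -0.08  0.  ] g 92.9 0.0
```

The bar is back at rest (79.6°, same as before). Lift and go to the can.

```bash
python3 -m jog '{"claw":[93,93,93,93,93,93],"delta_pos":[[0,0,-15],[0,0,-50],[0,0,-90],[0,0,-130],[0,0,-150],[0,0,-150]],"rot":[[0,0,0],[0,0,0],[0,0,0],[0,0,0],[0,0,0],[0,0,0]]}'
python3 d.py 595.5 -274.5 170 97
```

```text
time_s: 21.0
tool_pos: [0.5061, -0.0048, 0.1736]
tool_rot: [0.002, 0.659, 0.752, 0.002]
force: [-0.4, -0.3, -0.5]
gripper_width: 0.0931
grasp_force: 0.0
d [-279.1   53.1    4.2] rot [0.3 0.1 0.6] t 21.0 q [-0.06 -0.26  1.81  0.    1.59 -0.19] F [-0.4 -0.3 -0.5] T [-0.03 -0.1  -0.03] g 93.1 0.0
```

```bash
python3 -m jog '{"claw":[93,93,93,93,93,93,93,93],"delta_pos":[[-25,5,0],[-65,12,0],[-110,21,0],[-155,30,0],[-200,38,0],[-240,46,0],[-268,51,0],[-279,53,0]],"rot":[[0,0,0],[0,0,0],[0,0,0],[0,0,0],[0,0,0],[0,0,0],[0,0,0],[0,0,0]]}'
python3 -m jog '{"claw":[93,93],"delta_pos":[[0,0,0],[0,0,0]],"rot":[[0,0,0],[0,0,0]]}'
python3 - <<'E'
from h import *
s=state();t=s["tool_pos"];print(t)
f=grab_frame("side");Q=cloud(f);find(f,["spray_can"])
g=Q[(np.hypot(Q[...,0]-t[0],Q[...,1]-t[1])<.1)&(Q[...,2]>.16)&(Q[...,2]<.29)]
b=g[:,0]-t[0]
for lo,hi in((-.08,-.04),(.04,.08)):
    k=g[(b>lo)&(b<hi)];print('x',np.round(np.percentile(k[:,0],[2,98])*1000),'y',np.round(np.percentile(k[:,1],[2,50])*1000),'zmin',np.round(np.sort(k[:,2])[:8]*1000))
E
python3 d.py 595.5 -274.5 65 97
```

```text
time_s: 21.8
tool_pos: [0.594, -0.2764, 0.1678]
tool_rot: [-0.001, 0.66, 0.752, -0.0]
force: [-1.2, 0.1, -0.3]
gripper_width: 0.0931
grasp_force: 0.0
time_s: 22.0
tool_pos: [0.5939, -0.2734, 0.1688]
tool_rot: [-0.0, 0.659, 0.752, 0.0]
force: [0.0, 0.3, -0.3]
gripper_width: 0.0929
grasp_force: 0.0
[ 0.59386815 -0.27338043  0.16880707]
spray_can call [ 597 -272   -1] 0.92 px 276 305
x [530. 547.] y [-291. -289.] zmin [211. 211. 211. 212. 212. 213. 213. 214.]
x [638. 656.] y [-277. -274.] zmin [208. 209. 209. 210. 210. 210. 212. 212.]
d [ -1.6   1.2 104.3] rot [ 0.  -0.   0.6] t 22.1 q [-0.47  0.07  1.5   0.    1.57 -0.6 ] F [-0.3  0.1  0.1] T [ 0.01 -0.09  0.03] g 92.7 0.0
```

```bash
python3 -m jog '{"claw":[93,93,93,93,93,93],"delta_pos":[[-1.5,1.5,20],[-1.5,1.5,50],[-1.5,1.5,80],[-1.5,1.5,97],[-1.5,1.5,104],[-1.5,1.5,104]],"rot":[[0,0,0],[0,0,0],[0,0,0],[0,0,0],[0,0,0],[0,0,0]]}'
python3 -m jog '{"claw":[60,40,35,35,35,35,35,35],"delta_pos":[[0,0,0],[0,0,0],[0,0,0],[0,0,0],[0,0,0],[0,0,0],[0,0,0],[0,0,0]],"rot":[[0,0,0],[0,0,0],[0,0,0],[0,0,0],[0,0,0],[0,0,0],[0,0,0],[0,0,0]]}' 10
python3 -m jog '{"claw":[35,35,35,35],"delta_pos":[[0,0,0],[0,0,0],[0,0,0],[0,0,0]],"rot":[[0,0,0],[0,0,0],[0,0,0],[0,0,0]]}' 30
python3 d.py 595.5 -274.5 175 97
```

```text
time_s: 22.7
tool_pos: [0.5958, -0.2752, 0.065]
tool_rot: [-0.0, 0.659, 0.752, -0.0]
force: [0.0, 0.2, -0.2]
gripper_width: 0.0928
grasp_force: 0.0
time_s: 23.5
tool_pos: [0.5959, -0.2757, 0.0651]
tool_rot: [0.0, 0.659, 0.752, 0.0]
force: [0.2, -0.2, 0.3]
gripper_width: 0.0449
grasp_force: 10.0
time_s: 23.9
tool_pos: [0.5958, -0.2756, 0.065]
tool_rot: [-0.0, 0.659, 0.752, -0.0]
force: [-0.1, 0.0, 1.2]
gripper_width: 0.0449
grasp_force: 30.0
d [   1.2   -0.2 -110. ] rot [-0.  -0.   0.6] t 23.9 q [-0.47  0.13  1.61 -0.    1.4  -0.6 ] F [-0.1  0.   1.2] T [-0.08  0.06 -0.01] g 44.9 30.0
```

```bash
python3 -m jog '{"claw":[35,35,35,35,35,35,35],"delta_pos":[[0,0,-5],[0,0,-25],[0,0,-55],[0,0,-85],[0,0,-110],[0,0,-120],[0,0,-120]],"rot":[[0,0,0],[0,0,0],[0,0,0],[0,0,0],[0,0,0],[0,0,0],[0,0,0]]}'
python3 d.py 530 128 186 97
```

```text
time_s: 24.6
tool_pos: [0.5963, -0.2758, 0.1862]
tool_rot: [0.001, 0.659, 0.752, 0.0]
force: [0.9, 0.2, -2.5]
gripper_width: 0.0448
grasp_force: 30.0
d [ 4.09e+02 -1.25e+01 -2.00e-01] rot [0.1 0.1 0.6] t 24.6 q [-0.47  0.07  1.48  0.    1.59 -0.6 ] F [ 0.9  0.2 -2.5] T [-0.04 -0.08  0.  ] g 44.8 30.0
```

```bash
python3 -m jog '{"claw":[35,35,35,35,35,35,35,35],"delta_pos":[[15,0,0],[40,-1,0],[72,-2,0],[105,-3,0],[138,-4,0],[170,-5,0],[200,-6,0],[230,-7,0]],"rot":[[0,0,0],[0,0,0],[0,0,0],[0,0,0],[0,0,0],[0,0,0],[0,0,0],[0,0,0]]}'
python3 -m jog '{"claw":[35,35,35,35,35,35,35,35],"delta_pos":[[30,-1,0],[65,-2,0],[100,-3,0],[130,-4,0],[155,-5,0],[172,-5.5,0],[179,-5.5,0],[179,-5.5,0]],"rot":[[0,0,0],[0,0,0],[0,0,0],[0,0,0],[0,0,0],[0,0,0],[0,0,0],[0,0,0]]}'
python3 - <<'E'
from h import *
f=grab_frame("side");find(f,["spray_can","pan_centre"])
Q=cloud(f).reshape(-1,3);k=Q[(np.hypot(Q[:,0]-.53,Q[:,1]-.128)<.035)&(Q[:,2]>.09)&(Q[:,2]<.2)]
print('lowest can',np.round(np.sort(k[:,2])[:5]*1000),np.round([k[:,0].min()*1000,k[:,0].max()*1000]))
E
python3 d.py 530 128 120 97
```

```text
time_s: 25.4
tool_pos: [0.5574, -0.0466, 0.1832]
tool_rot: [-0.001, 0.659, 0.752, -0.001]
force: [0.4, 0.0, -1.8]
gripper_width: 0.0447
grasp_force: 30.0
time_s: 26.2
tool_pos: [0.5289, 0.1289, 0.1839]
tool_rot: [-0.0, 0.658, 0.753, -0.001]
force: [0.0, 0.9, -2.1]
gripper_width: 0.045
grasp_force: 30.0
spray_can call [530 131 116] 0.73 px 236 161
pan_centre call [529 128  56] 0.64 px 236 179
lowest can [121. 121. 121. 123. 123.] [506. 550.]
d [ 0.5  0.6 64.6] rot [-0.   0.   0.5] t 26.35 q [ 0.19 -0.17  1.71 -0.    1.6   0.06] F [ 0.4  0.6 -2.3] T [-0.06 -0.07  0.02] g 44.7 30.0
```

```bash
python3 -m jog '{"claw":[35,35,35,35,35,35,35],"delta_pos":[[0,0,12],[0,0,30],[0,0,46],[0,0,56],[0,0,61],[0,0,62],[0,0,62]],"rot":[[0,0,0],[0,0,0],[0,0,0],[0,0,0],[0,0,0],[0,0,0],[0,0,0]]}'
python3 -m jog '{"claw":[35,35,35],"delta_pos":[[0,0,1],[0,0,1.5],[0,0,1.5]],"rot":[[0,0,0],[0,0,0],[0,0,0]]}'
python3 -m jog '{"claw":[35,35,35],"delta_pos":[[0,0,0.7],[0,0,1.2],[0,0,1.2]],"rot":[[0,0,0],[0,0,0],[0,0,0]]}'
```

```text
time_s: 27.05
tool_pos: [0.5298, 0.1282, 0.1233]
tool_rot: [0.0, 0.659, 0.752, 0.0]
force: [0.0, -0.3, -1.3]
gripper_width: 0.0447
grasp_force: 30.0
time_s: 27.35
tool_pos: [0.5297, 0.1282, 0.1218]
tool_rot: [0.0, 0.659, 0.752, 0.0]
force: [0.5, -0.0, -1.9]
gripper_width: 0.0449
grasp_force: 30.0
time_s: 27.65
tool_pos: [0.5296, 0.1282, 0.1203]
tool_rot: [-0.0, 0.659, 0.752, -0.0]
force: [-0.0, -0.3, -1.4]
gripper_width: 0.0445
grasp_force: 30.0
```

```bash
python3 -m jog '{"claw":[35,35,35],"delta_pos":[[0,0,0.6],[0,0,1.2],[0,0,1.2]],"rot":[[0,0,0],[0,0,0],[0,0,0]]}'
python3 -m jog '{"claw":[35,35,35],"delta_pos":[[0,0,0.3],[0,0,0.6],[0,0,0.6]],"rot":[[0,0,0],[0,0,0],[0,0,0]]}'
```

```text
time_s: 27.95
tool_pos: [0.5296, 0.1282, 0.1191]
tool_rot: [-0.0, 0.659, 0.752, -0.0]
force: [-0.3, -0.8, -2.1]
gripper_width: 0.0449
grasp_force: 30.0
time_s: 28.25
tool_pos: [0.5297, 0.1282, 0.119]
tool_rot: [0.0, 0.659, 0.752, 0.0]
force: [-1.1, 0.4, 4.5]
gripper_width: 0.0448
grasp_force: 30.0
```

Contact. Release slowly and retreat.

```bash
python3 -m jog '{"claw":[50,60,75,93,93,93,93,93],"delta_pos":[[0,0,0],[0,0,0],[0,0,0],[0,0,0],[0,0,0],[0,0,0],[0,0,0],[0,0,0]],"rot":[[0,0,0],[0,0,0],[0,0,0],[0,0,0],[0,0,0],[0,0,0],[0,0,0],[0,0,0]]}'
python3 -m jog '{"claw":[93,93,93,93,93,93],"delta_pos":[[0,0,-10],[0,0,-30],[0,0,-60],[0,0,-90],[0,0,-110],[0,0,-110]],"rot":[[0,0,0],[0,0,0],[0,0,0],[0,0,0],[0,0,0],[0,0,0]]}'
python3 -m jog '{"claw":[93,93,93,93,93,93,93,93],"delta_pos":[[-20,0,0],[-50,0,0],[-85,0,0],[-120,0,0],[-155,0,0],[-190,0,0],[-210,0,0],[-210,0,0]],"rot":[[0,0,0],[0,0,0],[0,0,0],[0,0,0],[0,0,0],[0,0,0],[0,0,0],[0,0,0]]}'
python3 - <<'E'
from h import *
f=grab_frame("top");g=grab_frame("side");print(state()["tool_pos"],state()["time_s"])
find(f,["spray_can","tin"]);find(g,["spray_can","tin","cork_mat","pan_centre"])
Q=cloud(g).reshape(-1,3);k=Q[(np.hypot(Q[:,0]-.53,Q[:,1]-.128)<.05)&(Q[:,2]>.195)&(Q[:,2]<.215)]
if len(k)>4: print('can top',cv2.minEnclosingCircle((k[:,:2]*1000).astype(np.float32)))
k=Q[(np.hypot(Q[:,0]-.42,Q[:,1]-.31)<.05)&(Q[:,2]>.066)&(Q[:,2]<.085)];print('tin top',cv2.minEnclosingCircle((k[:,:2]*1000).astype(np.float32)))
k=Q[(np.hypot(Q[:,0]-.504,Q[:,1]+.005)<.036)&(Q[:,2]>.077)&(Q[:,2]<.09)]
if len(k): print('bar',cv2.minAreaRect((k[:,:2]*1000).astype(np.float32)))
cv2.imwrite("pics/fin.png",np.hstack([cv2.resize(f["pixels"][120:280,120:330,::-1],(400,305)),cv2.resize(g["pixels"][100:280,150:386,::-1],(400,305))]))
E
```

```text
time_s: 29.05
tool_pos: [0.5296, 0.1282, 0.1185]
tool_rot: [-0.0, 0.659, 0.752, -0.0]
force: [-0.1, 0.7, -0.3]
gripper_width: 0.093
grasp_force: 0.0
time_s: 29.65
tool_pos: [0.5305, 0.1283, 0.2324]
tool_rot: [0.001, 0.659, 0.752, 0.002]
force: [0.3, -0.2, 0.4]
gripper_width: 0.0929
grasp_force: 0.0
time_s: 30.45
tool_pos: [0.557, -0.0821, 0.2277]
tool_rot: [-0.0, 0.66, 0.751, -0.0]
force: [0.2, 0.1, 0.4]
gripper_width: 0.0929
grasp_force: 0.0
[ 0.5570214  -0.07993668  0.22800625] 30.55
spray_can call [529 130  56] 0.76 px 224 204
tin call [420 311   5] 0.97 px 160 245
spray_can call [529 133  55] 0.9 px 236 179
spray_can call [ 737 -226    2] 0.3 px 335 283
tin call [420 309   0] 0.73 px 203 164
cork_mat call [422 311   5] 0.63 px 203 163
pan_centre call [530 128  56] 0.6 px 236 179
can top ((529.22705078125, 128.9996337890625), 23.714298248291016)
tin top ((419.0015563964844, 310.43505859375), 30.592552185058594)
bar ((504.12847900390625, -7.390119552612305), (16.523025512695312, 62.60751724243164), 76.5528793334961)
```

View pics/fin.png

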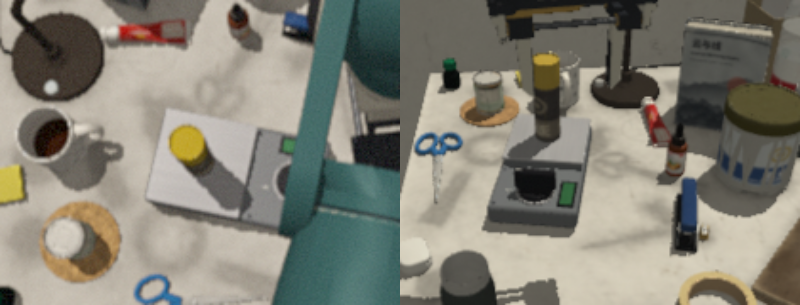

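The can stands upright mid-pan (right half (545,100)), the tin stands on the mat ((488,92)), the knob bar is at rest, and nothing else has moved. Handing in.

```bash
python3 -c "from station import *;print(hand_in())"
```

```text
the job is handed in; nothing more can be done
None
```

The job is handed in: the tin stands on the cork mat, the scale was zeroed to the stop with the pan empty and the knob sprang back to rest, and the spray can stands upright mid-pan, at about 31 s of the 70 s limit.

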